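Clamp a paper core in the rod holder

ROBOT

A 6-joint arm with a two-finger parallel gripper is mounted at the origin on a cart in front of the work surface, level with it; the furniture and walls round the work are solid. World frame = base frame: x ahead of the robot, y to its left, z up, the work surface at z = 0. Lengths are in mm, angles in rad, forces in N, time in s.
With the tool pointing down it reaches from about 350 to 875 mm from the base axis. Payload 4.2 kg.
Tool frame: the origin (TCP) lies midway between the tips of the shut fingers; the grasp point (between the pads) lies 19 mm behind it; x points along the fingers, y is the direction in which the jaws open and shut, and the axes are right-handed (so a half turn about x gives the same grasp; the last joint's range is limited). The gripper opens to 85 mm and grips with 20 to 120 N. Pads are 22 mm wide; open, the fingers measure 114 mm over their backs; the gripper's body (76 mm by 85 mm) begins 54 mm behind the grasp point. The pads swing forward as they close: fully open they stand 13 mm farther back than shut.
Start: joints at [1.376, 0.385, 0.008, 0, -1.194, -0.259], TCP at [273.956, 561.736, 231.312] pointing down, gripper open.
Joint ranges: [-3.14, 3.14], [-1.21, 2.06], [-1.07, 1.41], [-3.16, 2.05], [-2.99, -0.16], [-3.1, 3.1]. Speed limits (rad/s): [2.79, 2.79, 3.14, 3.14, 3.14, 3.14].

INTERFACE

Orientations are given as a unit quaternion [x, y, z, w].
In Python, from bench import readout, imaging, arm gives the robot as it stands.
- The arm moves only by the tool arm_command, never from a script. Its argument "increments" is a list of rows, each a list of 3 entries, a list of its own where there are three numbers: the turn, a rotation vector about the world's x, y, z in degrees, then the shift along the world's x, y, z in mm, then the closure, from 0 (fully open) to 1 (shut). In form: [[[ax, ay, az], [tx, ty, tz], fingers], ...]. A call has exactly 5 rows; each row is the pose to reach, as a shift and turn from the pose measured when the call began; what a row does not reach only later rows make up. A row lasts 1/10 s, in which the tool goes at most 50 mm and 8.59 degrees, less where a joint would pass 70% of its speed; a pose out of reach is approached as far as the arm can. A call with a gripper value outside its range is refused whole. The fingers move at their own pace and stop on an object; the grip force is fixed at half the most. Time passes only in rows, so rows that repeat a pose let the fingers close, or fill a call up. It gives the time, the measured TCP pose, the force and the opening at its end, in the units of the state.
- readout.read_state(): the state, without advancing time (a new reading comes with each control period).
- imaging.get_image(name): name is "scene" or "top" or "wrist"; returns (picture, depth): 400x640x3 uint8, blue, green, red; 400x640 float32, mm along the optical axis (not along the pixel's ray), 0 where there is no reading.
- imaging.camera_info(name): a dict with "vfov" (degrees; the focal length in pixels is half the picture's height over the tangent of half this angle, whatever the lens; pixels are square), "cx", "cy" (the principal point, pixels), "eye" and "rotation" of the camera in the world; the wrist camera has in their place "T_tool_cam" (4x4, takes a point from camera to tool coordinates, whose origin is the TCP and whose axes are the tool frame's). Camera axes: x right, y down, z forward; pixel columns grow to the right and rows downward; lengths in mm; the calibration is good to about 2 mm. A picture is of the moment at which its call begins: read the wrist's pose just before it. camera_info takes no time and is no camera call.
- arm.job_done(): hands the job in, once; it reports no verdict.
The state is a dict: "clock": time; "joints": joint angles; "joint_vel": joint speeds; "joint_efforts": joint torques, N m; "position": TCP position; "ee_rot": TCP orientation; "contact_force": force on the tool from outside, world axes, zero at the start; "wrist_torque": the same for the moment, N m; "gripper_width": finger opening in mm.
Only numpy, scipy, OpenCV 4.12 (cv2) and the standard library are available. Lean on these libraries where they do the work, as an engineer would, in place of code of your own. Each camera call takes 0.05 s, during which the arm holds its last target. There are 200 camera calls.

TASK

Clamp the paper core that lies in the rod holder: press down the thumb pad in the middle of the slide to free its brake, and with the pad held down push the slide along the rods until its nose is in the core's bore and the core is pushed right up against the stop; then lift off so that the pad springs up and the brake holds the core there. Press and push only the slide: do not touch, lift or carry the core, do not shift the stop from the mark where it is clamped, and leave the second core, the solder bar and the nippers behind the holder where they are.

Things in the scene. Friction and masses are not known exactly. Their poses are not given: they have to be found in the camera images.
- core_holder: Aluminium holder screwed to the bench: base plate 330 x 84 mm, top 11 mm above the bench, an end block (20 x 56 mm, top 45 mm high) at either end, and two bare steel rods 10 mm thick, 28 mm apart, axes 32 mm above the bench. Origin on the bench under the plate's middle; x runs along the rods from the slide towards the stop, z up, y across the rods (graduated rule on the -y side, facing the robot). Nothing on it is higher than 80 mm. It does not move.
- slide (a joint): Travel of the slide along the holder's +x, m: 0 at the far end from the stop, 0.130 at most. While the thumb pad is up, the brake holds the slide against pushes of about 12 N; with the pad held more than 2 mm down it runs with a drag of about 1.5 N.
- slide_face (a point): Middle of the slide's front face (the shoulder that meets the core's end), 47.7 mm above the bench, axes as the holder's. The slide is an aluminium carriage on both rods: an upright front plate 8 mm thick, 46 mm wide and 67 mm high, with a tapered black nose (17 mm thick, 8 mm long) pointing to the stop, and a body 56 mm long, 46 mm wide behind it.
- pad_top (a point): Middle of the top of the ribbed black thumb pad, in the middle of the slide, 35 mm behind slide_face; the pad is 46 mm along the rods x 42 mm across, 58 mm above the bench when up, and moves straight down. The slide's front plate begins 4 mm ahead of the pad's edge and stands 9 mm higher than the pad, so a fingertip on the pad may also push on the back of that plate.
- pad (a joint): How far the thumb pad is pressed, m: about 0 when up (brake on), 0.005 fully down (brake free). Springs: it starts to move at about 10 N, is fully down at about 13 N, and springs up when let go.
- stop_face (a point): Middle of the stop's face that meets the core's other end, 47.7 mm above the bench, axes as the holder's (the face looks along the holder's -x). The stop is an aluminium block 22 mm long, 46 mm wide, 67 mm high, with the same black nose pointing at the slide and a round clamp screw on top (to 80 mm). It is clamped on the rods at a mark of the rule and holds against pushes of 30 N and more.
- core: Loose brown paper tube, 64 mm long, 32 mm outside, 22 mm bore, 40 g, lying on the two rods between slide and stop. Origin at its middle on its axis, x along the axis; axis 47.7 mm above the bench, so slide_face, core and stop_face are in one line. Clamped, slide_face and stop_face are 64 mm apart.
- second_core: Bystander: another brown core with a copper lead, standing upright behind the holder, 32 x 33 mm, 81 mm high, loose. Origin under its middle.
- solder_stick: Bystander: plain grey solder bar lying behind the holder, 100 mm long, 12 mm wide, 8 mm high, loose. Origin under its middle.
- nippers: Bystander: small green-handled nippers lying behind the holder, 117 mm long, 36 mm wide, 11 mm high, loose. Origin under their middle.
Things that resemble listed ones, but are neither listed nor needed, are in the scene too. What is shaped like the core but red is not meant.

How it is judged (in metres and radians):
On the way, in this order (a step that is already met when the one before it is completed fails the run):
1. the thumb pad is pressed down before the slide has moved 8 mm (value of joint pad above 0.002 m and distance of slide_face from where it was at the start of the episode below 0.008 m), for 0.1 s.
2. with the pad still down, the slide has pushed the core up against the stop (value of joint pad above 0.0015 m and x of core in the frame of stop_face above -0.0345 m and x of slide_face in the frame of stop_face above -0.0675 m), for 0.1 s.
At the end, for the whole second after the job is handed in: The core lies on the rods with its end against the stop (gap under 2.5 mm), the slide's face against its other end (slide and stop faces under 67.5 mm apart, the core being 64 mm long), the thumb pad has sprung up (under 1 mm pressed) and all is at rest (x of core in the frame of stop_face above -0.0345 m and x of slide_face in the frame of stop_face above -0.0675 m and angle between the x axis of core and the x axis of core_holder, either way round below 0.08 rad and z of core in the frame of core_holder between 0.043 and 0.053 m and value of joint pad below 0.001 m and linear speed of core below 0.01 m/s); the robot touches nothing.
It fails at once if the slide is forced along the rods with its brake on (value of joint pad below 0.0008 m and (velocity of joint slide above 0.02 m/s or velocity of joint slide below -0.02 m/s)).
It fails at once if the robot touches the core (contact force between any of the arm, the fingers and core above 1 N).
It fails at once if the core is lifted off the rods (z of core in the frame of core_holder above 0.058 m).
It fails at once if the stop is shifted more than 2.5 mm from its mark (distance of stop_face from where it was at the start of the episode above 0.0025 m).
It fails at once if the second core, the solder bar or the nippers are moved more than 15 mm (distance of any of second_core, solder_stick, nippers from where it was at the start of the episode above 0.015 m).
It also fails if it takes over 35 s, if anything falls off the work surface, if the arm or the gripper's body presses on something with over 40 N, if the wrist force passes 120 N, or if a joint passes its speed limit or range.

## Working session

There is one attempt and no reset: what is moved stays moved. The work goes in short steps, Python scripts to look and compute and a tool call to move; the robot and the scene stay as the last step left them, time stands still between calls to the robot, and variables do not carry over. Pictures are saved under pics/ and viewed, about 8 in all and at most 12, crops included, and the job is handed in when it is done.

Besides the shell and the picture viewer there is one more tool, called after ">>>" in YAML: its name, and indented under it one key for each argument. arm_command: Moves the arm, as the interface text tells. Its arguments: {"type":"object","properties":{"increments":{"type":"array","items":{"type":"array"}}},"required":["increments"]}

```bash
mkdir -p pics
cat > h.py <<'E'
import numpy as np, cv2
from scipy.spatial.transform import Rotation as R
from bench import readout, imaging, arm
def cam(n,s=None):
    c=imaging.camera_info(n); f=200/np.tan(np.radians(c['vfov'])/2)
    if n=='wrist':
        T=np.eye(4);T[:3,:3]=R.from_quat(s['ee_rot']).as_matrix();T[:3,3]=s['position'];T=T@np.array(c['T_tool_cam'])
        return f,c['cx'],c['cy'],T[:3,3],T[:3,:3]
    return f,c['cx'],c['cy'],np.array(c['eye']),np.array(c['rotation']).reshape(3,3)
def shot(n):
    s=readout.read_state(); p,d=imaging.get_image(n); np.savez(f'pics/{n}.npz',p=p,d=d); return s,p,d
def pt(C,u,v,z):
    f,cx,cy,e,Rm=C; return e+Rm@(np.array([(u-cx)/f,(v-cy)/f,1])*z)
def atz(C,u,v,h):
    f,cx,cy,e,Rm=C; r=Rm@np.array([(u-cx)/f,(v-cy)/f,1]); return e+r*(h-e[2])/r[2]
E
python3 - <<'E'
from h import *
print(readout.read_state())
for n in('scene','top'):
    s,p,d=shot(n); cv2.imwrite(f'pics/{n}.png',p); print(n,imaging.camera_info(n))
E
```

```text
{'clock': 0.0, 'joints': array([ 1.37558956e+00,  3.85576675e-01,  6.59827245e-03, -5.38534584e-04,
       -1.19397425e+00, -2.58540945e-01]), 'joint_vel': array([-9.24707956e-04, -7.44245650e-04,  8.96995939e-04, -1.27349231e-03,
        4.32080789e-04, -6.19912373e-05]), 'joint_efforts': array([ 3.02531262e-04, -3.92289877e+01,  1.88405067e+01,  4.18635651e+00,
       -4.48429899e-03,  1.32096710e-05]), 'position': array([273.70872358, 561.21965401, 230.19278012]), 'ee_rot': array([-0.68881773,  0.15988731,  0.68912321,  0.15835212]), 'contact_force': array([ 0.97412772,  0.1244313 , -0.52833102]), 'wrist_torque': array([0.0114416 , 0.025136  , 0.00226316]), 'gripper_width': 85.57619205201716}
scene {'vfov': 42.80923158697169, 'cx': 318.86007892991546, 'cy': 200.7325199186639, 'eye': array([ 109.65876009, -434.11657279,  736.96068079]), 'rotation': array([ 0.83206071, -0.36317223,  0.15742857, -0.38858353])}
top {'vfov': 49.72504959739409, 'cx': 322.3589795936591, 'cy': 195.13073833020218, 'eye': array([496.0987125 , 108.50889415, 986.74745706]), 'rotation': array([-0.69314263,  0.71385278, -0.06310348,  0.07736568])}
```

View pics/top.png

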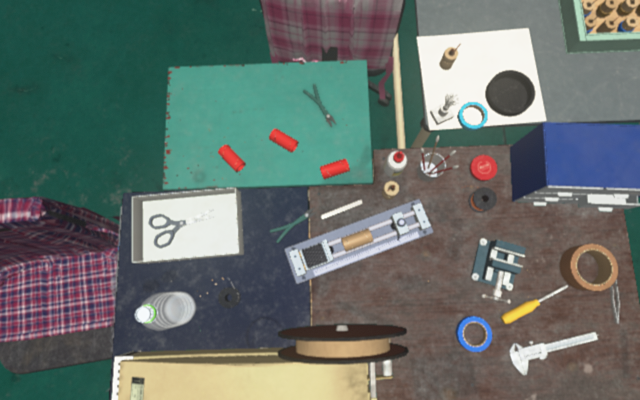

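View pics/scene.png

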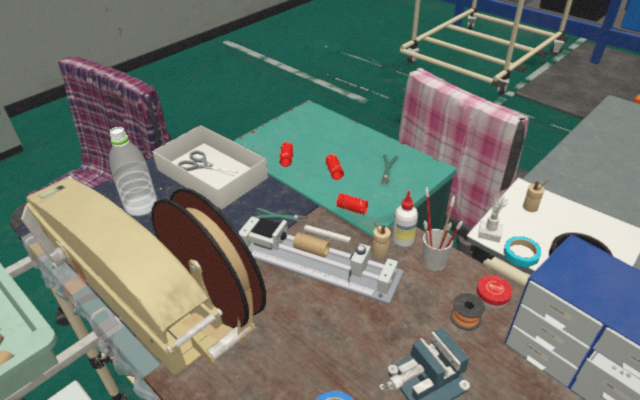

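```bash
sed -i "s/np.array(c\['rotation'\]).reshape(3,3)/R.from_quat(c['rotation']).as_matrix()/" h.py
python3 - <<'E'
from h import *
C=cam('top');z=np.load('pics/top.npz')
print(C[4].round(2))
c=cv2.resize(z['p'][180:300,265:455],None,fx=4.2,fy=4.2,interpolation=cv2.INTER_CUBIC);cv2.imwrite('pics/c1.png',c)
for u,v in [(315,253),(357,239),(404,222),(291,265),(425,215)]:
    print(u,v,z['d'][v,u],pt(C,u,v,z['d'][v,u]).round(1))
s=np.load('pics/scene.npz');c=cv2.resize(s['p'][200:305,225:415],None,fx=4.2,fy=4.2,interpolation=cv2.INTER_CUBIC);cv2.imwrite('pics/c2.png',c)
E
```

```text
[[-0.03 -0.98  0.2 ]
 [-1.    0.03  0.02]
 [-0.02 -0.2  -0.98]]
315 253 921.81854 [557.9 143.9  59.3]
357 239 919.95374 [584.6  53.4  65. ]
404 222 909.80634 [616.  -46.1  79.9]
291 265 967.7971 [536.1 200.3   8.9]
425 215 948.7345 [635.  -99.3  43.1]
```

View pics/c1.png

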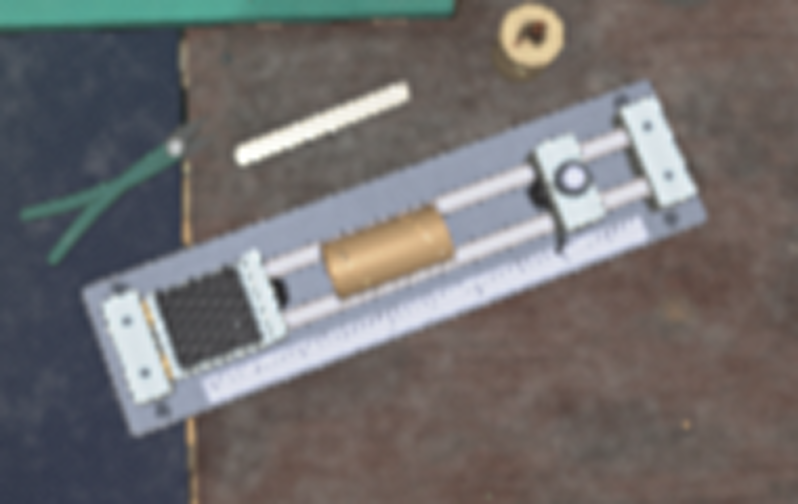

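View pics/c2.png

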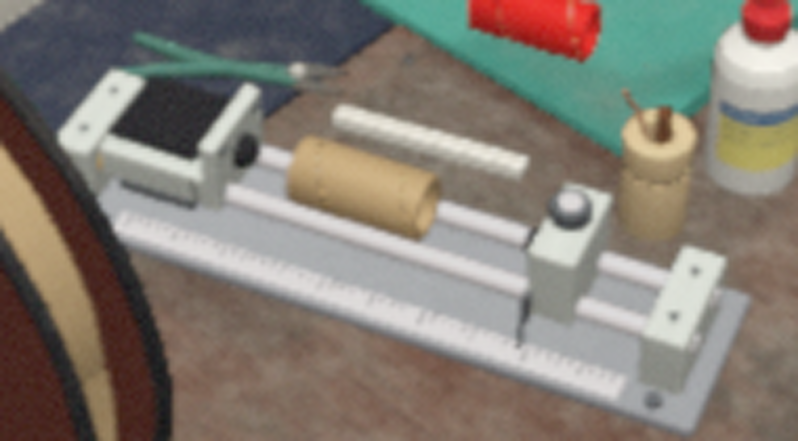

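Run:
```python
from h import *
C=cam('top');z=np.load('pics/top.npz');P={}
def q(n,u,v,h): P[n]=atz(C,265+u/4.2-.4,180+v/4.2-.4,h); print(n,P[n].round(1))
for n,u,v,h in [('pad',210,319,58),('padA',158,293,58),('padB',235,267,58),('padC',262,345,58),('padD',185,370,58),('screw',572,178,80),('bl',137,346,45),('br',658,152,45),('pl_f1',258,250,67),('pl_f2',285,330,67),('stopb1',533,148,67),('stopb2',557,228,67),('core1',335,268,62),('core2',442,231,62)]: q(n,u,v,h)
a=P['br']-P['bl'];L=np.linalg.norm(a);a/=L;print('axis',a.round(3),L,np.degrees(np.arctan2(a[1],a[0])))
for n in P: r=P[n]-P['bl'];print(n,'along',round(r@a,1),'across',round(-r[0]*a[1]+r[1]*a[0],1))
d=z['d']
for u,v in [(340,328),(290,330),(400,330),(340,348),(320,228),(392,188)]: print(u,v,pt(C,u,v,d[v,u]).round(0))
s=readout.read_state();print(R.from_quat(s['ee_rot']).as_matrix().round(3))
```

```text
pad [552.6 144.9  58. ]
padA [566.5 171.2  58. ]
padB [578.6 131.5  58. ]
padC [538.8 118.9  58. ]
padD [527.3 158.2  58. ]
screw [616.3 -39.4  80. ]
bl [540.7 183.3  45. ]
br [633.2 -90.6  45. ]
pl_f1 [586.  119.4  67. ]
pl_f2 [545.5 107.   67. ]
stopb1 [634.  -22.6  67. ]
stopb2 [592.7 -32.3  67. ]
core1 [576.2  80.6  62. ]
core2 [593.5  25.4  62. ]
axis [ 0.32  -0.947  0.   ] 289.18822500626163 -71.3370928574616
pad along 40.2 across -1.0
padA along 19.8 across 20.6
padB along 61.2 across 19.4
padC along 60.5 across -22.4
padD along 19.6 across -20.7
screw along 235.2 across 0.4
bl along 0.0 across 0.0
br along 289.2 across 0.0
pl_f1 along 75.1 across 22.5
pl_f2 along 73.9 across -19.9
stopb1 along 225.0 across 22.5
stopb2 along 221.0 across -19.7
core1 along 108.7 across 0.8
core2 along 166.5 across -0.5
340 328 [411.  97. 142.]
290 330 [405. 195.  99.]
400 330 [405. -14. 148.]
340 348 [387.  99. 223.]
320 228 [618. 133.   1.]
392 188 [693. -27.  68.]
[[-0.001 -0.439 -0.899]
 [-0.002 -0.899  0.439]
 [-1.     0.002 -0.   ]]
```

Run:
```python
from h import *
for n in('top','scene'):
    f,cx,cy,e,Rm=cam(n);d=np.load(f'pics/{n}.npz')['d']
    v,u=np.mgrid[:400,:640];X=e+(np.stack([(u-cx)/f,(v-cy)/f,np.ones_like(u)],-1)*d[...,None])@Rm.T
    m=(d>0)&(X[...,0]>250)&(X[...,0]<760)&(abs(X[...,1]-60)<260)&(X[...,2]>85)
    Y=X[m]; print(n,Y.min(0).round(),Y.max(0).round())
    for x0 in range(250,760,40):
        k=Y[(Y[:,0]>=x0)&(Y[:,0]<x0+40)]
        if len(k):print(x0,k[:,1].min().round(),k[:,1].max().round(),'zmax',k[:,2].max().round())
```

```text
top [ 272. -154.   85.] [760. 320. 258.]
250 31.0 156.0 zmax 150.0
290 33.0 320.0 zmax 159.0
330 -25.0 320.0 zmax 258.0
370 -27.0 215.0 zmax 258.0
410 84.0 103.0 zmax 146.0
690 -151.0 -103.0 zmax 141.0
730 -154.0 -29.0 zmax 162.0
scene [ 261. -154.   85.] [757. 320. 258.]
250 31.0 320.0 zmax 158.0
290 31.0 320.0 zmax 160.0
330 -26.0 320.0 zmax 257.0
370 -27.0 199.0 zmax 258.0
690 -151.0 -102.0 zmax 142.0
730 -154.0 -27.0 zmax 161.0
```

>>> arm_command:
  increments:
    - [[0,0,-8],[25,-37,0],1]
    - [[0,0,-16],[50,-75,0],1]
    - [[0,0,-24],[75,-112,0],1]
    - [[0,0,-32],[100,-150,0],1]
    - [[0,0,-40],[125,-187,0],1]

```text
clock: 0.6
position: [399.2, 372.4, 230.0]
ee_rot: [-0.592, 0.388, 0.592, 0.386]
contact_force: [0.4, 0.1, -1.5]
gripper_width: 12.0
```

>>> arm_command:
  increments:
    - [[0,0,-5.3],[28,-42,0],1]
    - [[0,0,-5.3],[56,-84,0],1]
    - [[0,0,-5.3],[84,-126,0],1]
    - [[0,0,-5.3],[112,-168,-10],1]
    - [[0,0,-5.3],[140,-210,-30],1]

```text
clock: 1.1
position: [536.1, 167.8, 204.0]
ee_rot: [0.574, -0.414, -0.573, -0.414]
contact_force: [-0.1, 0.5, 1.0]
gripper_width: -0.3
```

>>> arm_command:
  increments:
    - [[0,0,0],[10,-15,-20],1]
    - [[0,0,0],[16,-25,-50],1]
    - [[0,0,0],[16,-25,-90],1]
    - [[0,0,0],[16,-25,-100],1]
    - [[0,0,0],[16,-25,-100],1]

```text
clock: 1.6
position: [551.1, 142.2, 102.4]
ee_rot: [-0.573, 0.415, 0.574, 0.412]
contact_force: [0.5, -0.0, -0.7]
gripper_width: -0.2
```

Run:
```python
from h import *
s,p,d=shot('wrist');C=cam('wrist',s)
print(s['clock'],s['position'],s['contact_force'],s['joints'].round(2),s['gripper_width'],R.from_quat(s['ee_rot']).as_matrix().round(3))
s2,q,d2=shot('scene')
q=q[120:320,160:420]
cv2.imwrite('pics/w2.png',np.vstack([cv2.resize(p,(560,350)),cv2.resize(q,(325,250))[:, :] if 0 else cv2.copyMakeBorder(cv2.resize(q,(325,250)),0,0,0,235,cv2.BORDER_CONSTANT)]))
```

```text
1.6 [551.11060728 142.18722483 102.38373218] [ 0.45436595 -0.03341625 -0.74768348] [ 0.54  0.42 -0.3   0.   -0.86 -0.22] -0.21443671024601427 [[-0.003 -0.949 -0.316]
 [-0.002 -0.316  0.949]
 [-1.     0.004 -0.001]]
```

View pics/w2.png

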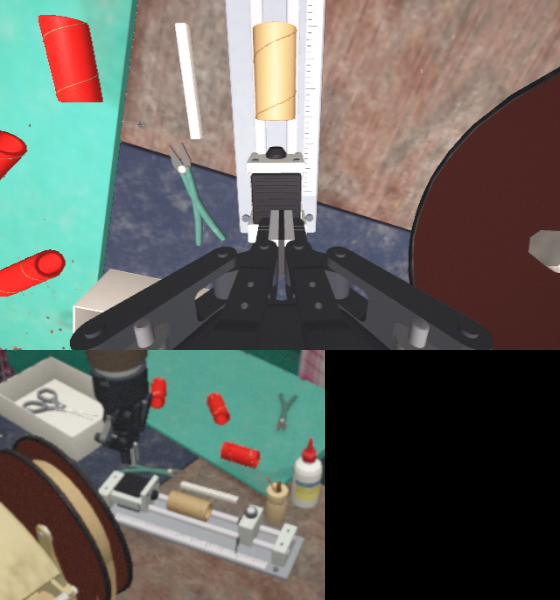

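Run:
```python
from h import *
s=readout.read_state();C=cam('wrist',s);d=np.load('pics/wrist.npz')['d'];a=np.array([.32,-.947,0]);b=np.array([.947,.32,0])
k=640/560
for n,u,v,h in [('padFL',252,175,58),('padFR',301,175,58),('plFL',247,155,67),('plFR',306,155,67),('coreN',275,117,62)]:
    X=atz(C,u*k,v*k,h);r=X-s['position'];print(n,X.round(1),'along',(r@a).round(1),'across',(r@b).round(1))
for v in range(165,245,5):
    X=pt(C,315,v,d[v,315]);r=X-s['position'];print(v,X.round(1),'along',(r@a).round(1))
```

```text
padFL [580.9 133.9  58. ] along 18.0 across 23.2
padFR [542.7 121.1  58. ] along 17.9 across -17.0
plFL [588.8 116.6  67. ] along 36.9 across 25.2
plFR [546.1 102.4  67. ] along 36.8 across -19.8
coreN [577.3  83.4  62. ] along 64.7 across 3.7
165 [568.8 111.8  13. ] along 35.1
170 [569.1 107.5  55.2] along 39.3
175 [568.2 110.2  58.4] along 36.4
180 [567.1 113.5  58.9] along 32.9
185 [566.5 114.5  68.3] along 31.8
190 [565.5 117.6  69. ] along 28.5
195 [564.4 120.8  69.7] along 25.2
200 [562.6 127.1  60.1] along 18.6
205 [561.5 130.4  60.9] along 15.2
210 [560.4 133.6  61.8] along 11.7
215 [559.2 137.4  61.4] along 7.8
220 [557.9 141.7  59.8] along 3.3
225 [556.6 145.4  59.8] along -0.6
230 [555.6 148.6  61.3] along -4.0
235 [554.3 152.6  60.7] along -8.2
240 [559.1 134.  108.8] along 11.0
```

>>> arm_command:
  increments:
    - [[0,0,0],[5,-6,0],1]
    - [[0,0,0],[5,-6,-15],1]
    - [[0,0,0],[5,-6,-32],1]
    - [[0,0,0],[5,-6,-40],1]
    - [[0,0,0],[5,-6,-42],1]

```text
clock: 2.2
position: [558.4, 137.5, 63.7]
ee_rot: [0.574, -0.412, -0.573, -0.414]
contact_force: [-0.1, 0.3, -0.0]
gripper_width: -0.1
```

>>> arm_command:
  increments:
    - [[0,0,0],[0,0,-1],1]
    - [[0,0,0],[0,0,-2],1]
    - [[0,0,0],[0,0,-3],1]
    - [[0,0,0],[0,0,-4],1]
    - [[0,0,0],[0,0,-4],1]

```text
clock: 2.7
position: [558.4, 137.5, 59.8]
ee_rot: [0.575, -0.412, -0.573, -0.414]
contact_force: [-0.4, -0.4, 0.2]
gripper_width: -0.2
```

>>> arm_command:
  increments:
    - [[0,0,0],[-1,0,-1],1]
    - [[0,0,0],[-1,0,-2],1]
    - [[0,0,0],[-1,0,-3],1]
    - [[0,0,0],[-1,0,-4],1]
    - [[0,0,0],[-1,0,-4],1]

```text
clock: 3.2
position: [557.4, 137.5, 57.4]
ee_rot: [0.575, -0.412, -0.573, -0.414]
contact_force: [-3.2, -1.1, 9.7]
gripper_width: -0.0
```

>>> arm_command:
  increments:
    - [[0,0,0],[0,0,-3],1]
    - [[0,0,0],[0,0,-5],1]
    - [[0,0,0],[0,0,-6.5],1]
    - [[0,0,0],[0,0,-7.5],1]
    - [[0,0,0],[0,0,-7.5],1]

```text
clock: 3.7
position: [557.5, 137.4, 53.0]
ee_rot: [0.575, -0.412, -0.573, -0.413]
contact_force: [-5.8, -0.9, 16.8]
gripper_width: -0.1
```

>>> arm_command:
  increments:
    - [[0,0,0],[1,-3,-3.5],1]
    - [[0,0,0],[3,-9,-3.5],1]
    - [[0,0,0],[5.5,-16,-3.5],1]
    - [[0,0,0],[8,-24,-3.5],1]
    - [[0,0,0],[10.5,-31,-3.5],1]

```text
clock: 4.2
position: [568.2, 105.9, 52.9]
ee_rot: [0.576, -0.411, -0.573, -0.413]
contact_force: [-7.1, -0.0, 17.8]
gripper_width: 0.0
```

Run:
```python
from h import *
s,p,d=shot('top'); print(s['clock'],s['position'],s['contact_force'])
s2,q,_=shot('scene')
cv2.imwrite('pics/t3.png',np.vstack([cv2.resize(x,(760,290),interpolation=cv2.INTER_CUBIC) for x in (p[190:290,270:450][:69] if 0 else p[195:285,265:455],q[200:290,225:415])]))
```

```text
4.2 [568.18788652 105.90874106  52.91977263] [-7.13842122 -0.01983583 17.76135257]
```

View pics/t3.png

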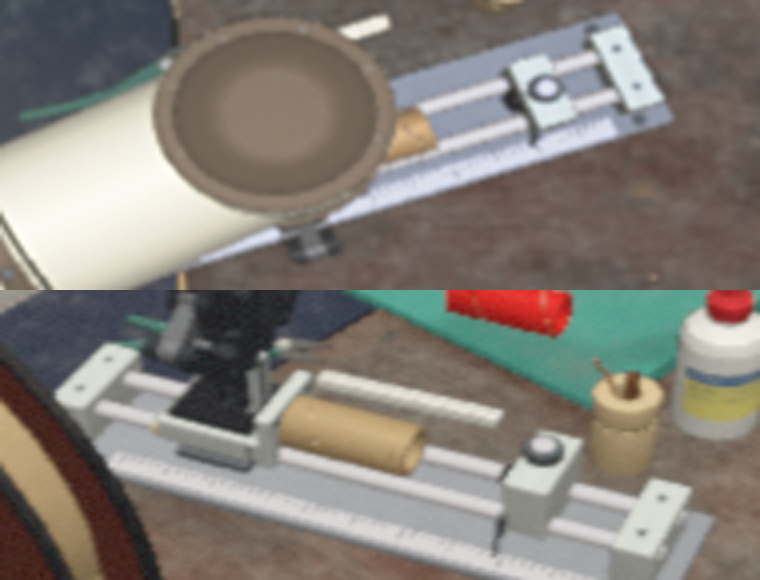

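>>> arm_command:
  increments:
    - [[0,0,0],[1,-6,-3.5],1]
    - [[0,0,0],[3.5,-13,-3.5],1]
    - [[0,0,0],[6,-21,-3.5],1]
    - [[0,0,0],[8.5,-28.5,-3.5],1]
    - [[0,0,0],[11,-36,-3.5],1]

```text
clock: 4.8
position: [580.6, 69.1, 53.0]
ee_rot: [0.577, -0.411, -0.572, -0.413]
contact_force: [-4.0, -0.3, 16.8]
gripper_width: 0.1
```

>>> arm_command:
  increments:
    - [[0,0,0],[0.5,-1.5,-3.5],1]
    - [[0,0,0],[1,-3,-3.5],1]
    - [[0,0,0],[1.5,-4.5,-3.5],1]
    - [[0,0,0],[2,-6,-3.5],1]
    - [[0,0,0],[2.5,-7.5,-3.5],1]

```text
clock: 5.3
position: [583.3, 61.2, 52.9]
ee_rot: [0.578, -0.41, -0.572, -0.413]
contact_force: [-6.9, 0.1, 18.8]
gripper_width: -0.1
```

>>> arm_command:
  increments:
    - [[0,0,0],[0,-1,-3.5],1]
    - [[0,0,0],[0.3,-2,-3.5],1]
    - [[0,0,0],[0.7,-3,-3.5],1]
    - [[0,0,0],[1,-4,-3.5],1]
    - [[0,0,0],[1,-5,-3.5],1]

```text
clock: 5.8
position: [585.0, 56.0, 52.9]
ee_rot: [0.579, -0.41, -0.571, -0.413]
contact_force: [-5.5, -0.0, 17.2]
gripper_width: 0.4
```

Run:
```python
from h import *
s,q,_=shot('scene');print(s['position'],s['contact_force'])
_,p,_=shot('wrist')
cv2.imwrite('pics/t4.png',np.vstack([cv2.resize(q[205:295,225:415],(720,341),interpolation=cv2.INTER_CUBIC),cv2.resize(p[:240],(640,240))[:, :] if 0 else cv2.copyMakeBorder(p[:250],0,0,40,40,cv2.BORDER_CONSTANT)]))
```

```text
[585.04597492  56.00966938  52.94113688] [-5.50413055e+00 -8.37884245e-03  1.72197292e+01]
```

View pics/t4.png

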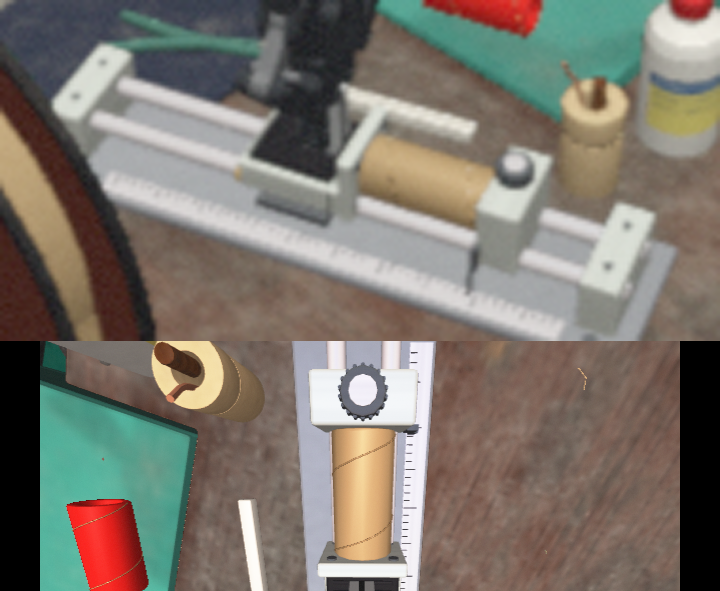

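>>> arm_command:
  increments:
    - [[0,0,0],[0,-1,-3.5],1]
    - [[0,0,0],[0.3,-2,-3.5],1]
    - [[0,0,0],[0.7,-3,-3.5],1]
    - [[0,0,0],[1,-4,-3.5],1]
    - [[0,0,0],[1,-4,-3.5],1]

```text
clock: 6.4
position: [586.6, 53.9, 53.0]
ee_rot: [0.58, -0.408, -0.571, -0.414]
contact_force: [-8.1, 7.0, 18.5]
gripper_width: 0.1
```

>>> arm_command:
  increments:
    - [[0,0,0],[0,-1,-3.5],1]
    - [[0,0,0],[0,-1.5,-3.5],1]
    - [[0,0,0],[0,-2,-3.5],1]
    - [[0,0,0],[0,-2,-3.5],1]
    - [[0,0,0],[0,-2,-3.5],1]

```text
clock: 6.9
position: [586.6, 53.9, 53.0]
ee_rot: [0.58, -0.407, -0.571, -0.414]
contact_force: [-9.7, 8.1, 18.2]
gripper_width: -0.0
```

Run:
```python
from h import *
s,p,d=shot('wrist');C=cam('wrist',s);print(s['position'],s['contact_force'])
cv2.imwrite('pics/t5.png',cv2.resize(p[30:250,240:400],None,fx=2.7,fy=2.7,interpolation=cv2.INTER_CUBIC))
```

```text
[586.63322957  53.94885906  52.96018596] [-9.70732158  8.07169924 18.24067114]
```

View pics/t5.png

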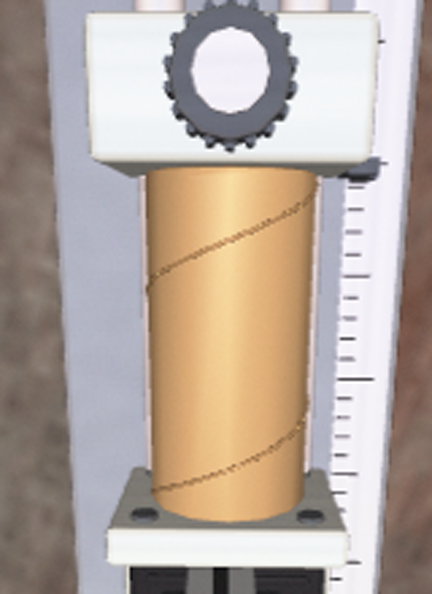

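>>> arm_command:
  increments:
    - [[0,0,0],[0,-1.5,-2],1]
    - [[0,0,0],[0,-1.2,0],1]
    - [[0,0,0],[0,-0.8,3],1]
    - [[0,0,0],[0,-0.5,6],1]
    - [[0,0,0],[0,0,12],1]

```text
clock: 7.45
position: [586.2, 53.9, 64.8]
ee_rot: [0.58, -0.407, -0.571, -0.414]
contact_force: [0.1, -0.1, 0.6]
gripper_width: -0.2
```

>>> arm_command:
  increments:
    - [[0,0,0],[0,0,10],1]
    - [[0,0,0],[0,0,30],1]
    - [[0,0,0],[-10,30,60],1]
    - [[0,0,0],[-20,60,90],1]
    - [[0,0,0],[-30,90,110],1]

```text
clock: 7.95
position: [556.8, 144.7, 177.5]
ee_rot: [0.581, -0.406, -0.571, -0.415]
contact_force: [0.7, 0.4, 0.6]
gripper_width: -0.3
```

>>> arm_command:
  increments:
    - [[0,0,0],[-10,40,20],1]
    - [[0,0,0],[-20,80,30],1]
    - [[0,0,0],[-25,110,30],1]
    - [[0,0,0],[-25,120,30],1]
    - [[0,0,0],[-25,120,30],1]

```text
clock: 8.45
position: [531.6, 265.6, 207.4]
ee_rot: [0.581, -0.406, -0.571, -0.414]
contact_force: [-1.2, -0.4, -0.8]
gripper_width: -0.2
```

Run:
```python
from h import *
s,p,d=shot('top');print(s['clock'],s['position'],s['contact_force'])
_,q,d2=shot('scene')
cv2.imwrite('pics/t6.png',np.vstack([cv2.resize(x,(630,298),interpolation=cv2.INTER_CUBIC) for x in (p[195:285,265:455],q[205:295,225:415])]))
```

```text
8.45 [531.55488757 265.60050835 207.37643795] [-1.2126123  -0.39066517 -0.76934969]
```

View pics/t6.png

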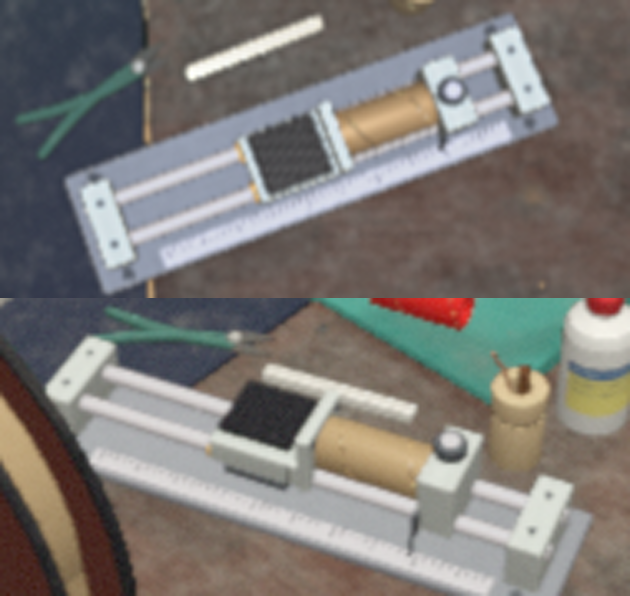

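Run:
```python
from h import *
C=cam('top');d=np.load('pics/top.npz')['d']
u,v=round(265+292*190/630),round(195+155*90/298)
print(np.median([pt(C,a,b,d[b,a])[2] for a in range(u-4,u+5) for b in range(v-4,v+5)]))
print(arm.job_done())
```

```text
58.863311802763974
the job is handed in; nothing more can be done
None
```

I clamped the core against the stop and handed the job in at about 8.5 s on the robot's clock, well inside the 35 s limit. No verdict was reported.

- **Pressing:** With the fingers shut, I pressed the thumb pad fully down with about 17 N before moving the slide.
- **Pushing:** I pushed the slide about 88 mm along the rods with the pad held down. It then stopped: a further 2 mm of commanded push gave no motion, with about 10 N along the rods.
- **Lifting off:** I lifted straight up, and the contact force dropped to about zero. The arm is clear of the holder.

**Last checks:** In the final images the core sits on the rods tight between the slide and the stop. The stop is still at its mark, and the second core, solder bar and nippers look unmoved. The pad top measures about 59 mm high, so it has sprung up (58 mm is given for up; depth readings are good to about 2 mm).

My first estimate of the slide's travel was about 84 mm, 4 mm less than it actually moved. I think that is image error, and I relied on the force rise and the close-up instead. No check failed.

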